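# Take the punch-mark spacing with sprung dividers under a channel flange

### The arm

A 7-joint arm with a two-finger parallel gripper is mounted at the origin on a cart in front of the work surface, level with it; the furniture and walls round the work are solid. World frame = base frame: x ahead of the robot, y to its left, z up, the work surface at z = 0. Lengths are in m, angles in rad, forces in N, time in s.
With the tool pointing down it reaches from about 0.425 to 0.925 m from the base axis. Payload 6.8 kg.
Tool frame: the origin (TCP) lies on the centre line of the jaws, within the pads' length; the fingertips stand bot.finger_overhang ahead of it and the grasp point (between the pads) lies 3 mm ahead of it (bot.finger_overhang is the distance from the TCP to the fingertips, in m); z points along the fingers, y is the direction in which the jaws open and shut (so a half turn about z gives the same grasp; the last joint's range is limited). The gripper opens to 85 mm and grips with 20 to 120 N. Pads are 22 mm wide; open, the fingers measure 114 mm over their backs; the gripper's body (76 mm by 85 mm) begins 54 mm behind the grasp point. The pads swing forward as they close: fully open they stand 13 mm farther back than shut.
Start: joints at [1.055, 0.477, 0.022, 1.555, -0.011, 1.109, -0.083], TCP at [0.268, -0.62, 0.253] pointing down, gripper open.
Joint ranges: [-2.96, 2.96], [-0.34, 2.1], [-1.41, 1.46], [0.24, 2.44], [-1.37, 4.51], [0.17, 1.92], [-2.96, 2.96]. Speed limits (rad/s): [2.39, 2.39, 3.14, 3.14, 3.14, 3.14, 3.14].

### API

Orientations are given as a unit quaternion [w, x, y, z].
In Python, from station import bot gives the robot as it stands.
- The arm moves only by the tool drive_tool, never from a script. Its argument "increments" is text: rows parted by semicolons, each of 4 numbers parted by spaces: the shift along the world's x, y, z in m, then the turn about the world's z in rad. In form: tx ty tz spin; .... A call has 1 to 12 rows; each row shifts and turns the commanded pose from where the row before left it; what a row does not reach is not made up. A row lasts 1/12 s, in which the tool goes at most 41.7 mm and 7.16 degrees, less where a joint would pass 70% of its speed; a pose out of reach is approached as far as the arm can. A call is refused whole if a number of a shift passes 0.0417 or a number of a turn 0.125, either way. A call with a gripper value outside its range is refused whole. "grip" is the opening, from 0 (shut) to 1 (fully open), set as the call begins (left out, the last holds). The fingers move at their own pace and stop on an object; "squeeze" is the grip in N (left out, the last holds). Time passes only in rows, so rows that do not move let the fingers close. It gives the time, the measured TCP pose, the force and the opening at its end, in the units of the state.
- bot.get_obs(): the state, without advancing time (a new reading comes with each control period).
- bot.read_camera(name): name is "side" or "top"; returns the picture (480x640x3 uint8, red, green, blue); there is no depth.
- bot.calibration(name): a dict with "fx", "fy", "cx", "cy" (pixels), "camera_from_world" (4x4, takes a point from world to camera coordinates). Camera axes: x right, y down, z forward; pixel columns grow to the right and rows downward; lengths in m; the calibration is good to about 2 mm. A picture is of the moment at which its call begins. calibration takes no time and is no camera call.
- bot.hand_in(): hands the job in, once; it reports no verdict.
The state is a dict: "t": time; "q": joint angles; "joint_vel": joint speeds; "joint_torque": joint torques, N m; "eef_pos": TCP position; "tool_rot": TCP orientation; "contact_force": force on the tool from outside, world axes, zero at the start; "torque": the same for the moment, N m; "gripper_width": opening from 0.0 (shut) to 1.0 (fully open).
Only numpy, scipy, OpenCV 4.12 (cv2) and the standard library are available. Lean on these libraries where they do the work, as an engineer would, in place of code of your own. Each camera call takes 0.05 s, during which the arm holds its last target.

### The job

I have to cut an infill piece for the gap between these two channel ends: take the orange sprung dividers by their grips, lift them off the table and reach in from the open front under the top flanges, then squeeze them until each point stands over its own punch mark, inside the white ring, on the bottom flanges. Keep the points a few millimetres above the steel without touching it, and finish while still holding them there steady so that I can lock the wing screw. Do not bump the channels hard, and leave everything else on the table where it lies.

Things in the scene. Friction and masses are not known exactly. Their poses are not given: they have to be found in the camera images.
- dividers_grip (a point): Middle of the sprung dividers, midway between their two orange grips, 12 mm above the underside. x ahead to the points, y left, z up. Grips: 50 mm long, 24 mm high down to the underside, 9 mm thick, flat outside, 59 mm over both when free. Points 104 mm ahead, bow ends 101 mm behind. A wing screw 46 mm behind stands 35 mm above the underside.
- dividers: The sprung dividers: a tweezer-like steel tool of about 0.14 kg lying flat, two legs with orange grips and down-turned points. Origin 12 mm below point dividers_grip, level with the points; same axes.
- dividers_left (a joint): Squeeze of each leg v, rad (both move alike, symmetric to the tool's axis): 0 free, 0.155 stop. Width over the grips (mm) = 58.8 - 160 v; gap between the points (mm) = 72 - 370 v; so gap = 40 + 2.31 (width - 45). Grip faces are parallel at v = 0.0865. Force on each grip about 100 (v + 0.05) N: 5 N free, 13.7 N at 0.0865; it springs open when eased.
- tip_left (a point): Needle point of the left leg, its lowest end, level with the tool's underside: 104 mm ahead of the grips' middle and half the gap to the left. Leg and point together are 25 mm high; the needle hangs 10 mm below the leg.
- tip_right (a point): Needle point of the right leg, half the gap to the right.
- mark_left (a point): Punch mark on the left channel: a dot in an 8 mm white ring on blue, on the bottom flange's upper face, 8 mm above the table, 10 mm from the cut end, 13 mm behind the flange's front edge. x points into the channel, away from its open front. The two marks lie side by side, square to that x, 24 to 60 mm apart.
- mark_right (a point): The like punch mark on the right channel.
- channel_left: Left of two fixed ends of dark steel channel, end to end with a gap of 4 to 40 mm, open side to the robot: 80 mm high, 80 mm long, flanges 45 mm deep, 8 mm thick, 64 mm clear between them. Origin on the table at its cut end, mid-depth of the flange; x into it, y left along it, z up. Front edges at x = -22 mm; the top flange covers the marks.
- channel_right: The right channel end; origin on the table at its cut end; it runs to -y. Same axes. Beyond the table's right edge a fixed pipe rest reaches back towards the robot, its round bar 0.34 m above the table to x = 0.2 at y = -0.45: pass over it. The blue vice at the near edge, 78 mm high, reaches to x = 0.36 for y = -0.26 to -0.02: keep the dividers' bow clear of it.
- centre_punch: Loose centre punch, 100 mm long, 11 mm thick, lying at the right of the table; a bystander. Origin at its underside.
- soapstone_holder: Loose thin marking holder, 122 mm long, 11 mm thick, lying at the right of the table; a bystander. Origin at its underside.

How it is judged:
On the way, in this order (a step that is already met when the one before it is completed fails the run):
1. the dividers are lifted clear of the table in the fingers (height (world z) of dividers above 0.008 m and contact force between the fingers and dividers above 2 N), for 0.2 s.
2. both points are inside, under the top flanges (x of tip_left in the frame of channel_left between -0.02 and 0.02 m and z of tip_left in the frame of channel_left between 0.008 and 0.06 m and y of tip_left in the frame of channel_left between -0.05 and 0.05 m and x of tip_right in the frame of channel_right between -0.02 and 0.02 m and z of tip_right in the frame of channel_right between 0.008 and 0.06 m and y of tip_right in the frame of channel_right between -0.05 and 0.05 m), for 0.1 s.
3. each point is held over its own punch mark, clear of the steel (horizontal distance between tip_left and mark_left below 0.004 m and horizontal distance between tip_right and mark_right below 0.004 m and z of tip_left in the frame of channel_left between 0.0085 and 0.016 m and contact force between dividers and channel_left below 0.3 N and z of tip_right in the frame of channel_right between 0.0085 and 0.016 m and contact force between dividers and channel_right below 0.3 N and contact force between the fingers and dividers above 3 N and velocity of joint dividers_left between -0.05 and 0.05 rad/s and linear speed of dividers below 0.01 m/s and height (world z) of dividers above 0.005 m), for 0.5 s.
At the end, for the whole second after the job is handed in: Still held in the fingers, clear of table and channels: each point inside the white ring of its own punch mark (within 4 mm of the mark, horizontally) and 0.5 to 8 mm above the bottom flange, touching neither channel, the squeeze and the tool at rest (under 10 mm/s) (all of step 3); the arm keeps its last pose, push and grip.
It fails at once if a channel end is struck or pressed hard (over 20 N) by the dividers or the arm (contact force between any of dividers, the arm, the fingers and channel_left above 20 N or contact force between any of dividers, the arm, the fingers and channel_right above 20 N).
It fails at once if the loose centre punch or marking holder is disturbed (moved over 15 mm) (distance of any of centre_punch, soapstone_holder from where it was at the start of the episode above 0.015 m).
It also fails if it takes over 48 s, if anything falls off the work surface, if the arm or the gripper's body presses on something with over 40 N, if the wrist force passes 120 N, or if a joint passes its speed limit or range.

## Working session

There is one attempt and no reset: what is moved stays moved. The work goes in short steps, Python scripts to look and compute and a tool call to move; the robot and the scene stay as the last step left them, time stands still between calls to the robot, and variables do not carry over. Pictures are saved under pics/ and viewed, and the job is handed in when it is done.

Besides the shell and the picture viewer there is one more tool, called after "Request:" as name(argument=value, ...) on one line, values as JSON. drive_tool: Moves the arm, as the interface text tells. Its arguments: {"type":"object","properties":{"increments":{"type":"string"},"grip":{"type":"number"},"squeeze":{"type":"number"}},"required":["increments"]}

```bash
mkdir -p pics; ls; python3 - <<'E'
from station import bot
import cv2,numpy as np
print(bot.get_obs(), bot.finger_overhang)
for n in("side","top"):
    im=bot.read_camera(n); cv2.imwrite(f"pics/{n}0.png",im[:,:,::-1]); c=bot.calibration(n); print(n,c["fx"],c["fy"],c["cx"],c["cy"]); print(np.round(np.linalg.inv(c["camera_from_world"]),3))
E
```

```text
pics
{'t': 0.0, 'q': array([ 1.05489578,  0.47779586,  0.02238117,  1.55643212, -0.01153693,
        1.10929703, -0.0831013 ]), 'joint_vel': array([-1.00189626e-03, -1.75666553e-03,  9.22198645e-05, -2.59112669e-04,
       -2.37439266e-04,  3.45632163e-04,  9.66329052e-04]), 'joint_torque': array([-8.81969172e-04, -5.96465063e+01,  1.60777062e+00, -2.81202793e+01,
        1.25588482e-02,  9.24082560e-03,  3.53737016e-05]), 'eef_pos': array([ 0.26746021, -0.61916021,  0.25233748]), 'tool_rot': array([-8.69174698e-04,  9.79287181e-01,  2.02474207e-01, -2.40894015e-04]), 'contact_force': array([-0.28311246,  0.19949683, -0.79590688]), 'torque': array([0.03289512, 0.02785846, 0.01101423]), 'gripper_width': 0.9978456269354157} 0.022
side 591.3053827780552 591.3053827780552 313.1420492647325 227.83228656044207
[[-0.997 -0.054  0.049  0.454]
 [-0.072  0.607 -0.792  0.697]
 [ 0.013 -0.793 -0.609  0.629]
 [ 0.     0.     0.     1.   ]]
top 497.68288537628 497.68288537628 320.6078562613291 242.0593647282814
[[ 0.025 -0.982  0.186  0.318]
 [-0.999 -0.028 -0.015 -0.008]
 [ 0.02  -0.186 -0.982  0.904]
 [ 0.     0.     0.     1.   ]]
```

View pics/side0.png

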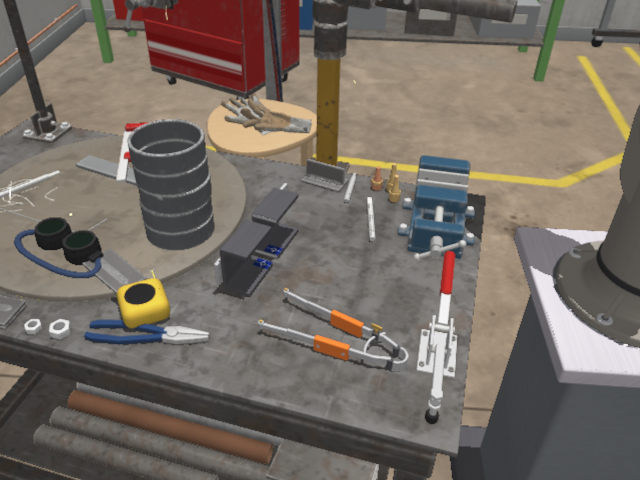

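View pics/top0.png

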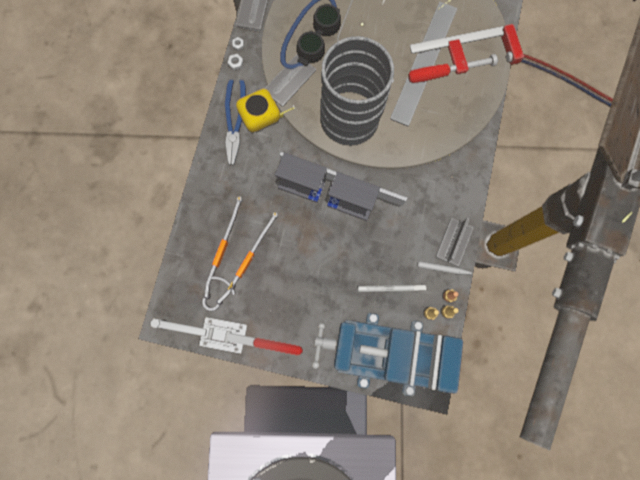

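The side view shows the dividers at about (335,335) and the channels at (255,245). The top view shows them at (235,250) and (325,188), with blue mark patches at (316,195) and (333,203). Next I'll zoom in on these.

```bash
cat > h.py <<'E'
import numpy as np,cv2
from station import bot
def ray(n,u,v):
    c=bot.calibration(n);T=np.linalg.inv(c["camera_from_world"])
    d=T[:3,:3]@np.array([(u-c["cx"])/c["fx"],(v-c["cy"])/c["fy"],1.]);return T[:3,3],d
def onz(n,u,v,z):
    o,d=ray(n,u,v);return o+d*(z-o[2])/d[2]
def proj(n,p):
    c=bot.calibration(n);q=c["camera_from_world"]@np.append(p,1.);return np.array([c["fx"]*q[0]/q[2]+c["cx"],c["fy"]*q[1]/q[2]+c["cy"]])
def tri(u1,u2):
    o1,d1=ray("side",*u1);o2,d2=ray("top",*u2)
    A=np.stack([d1,-d2],1);s=np.linalg.lstsq(A,o2-o1,rcond=None)[0]
    a=o1+s[0]*d1;b=o2+s[1]*d2;return (a+b)/2,np.linalg.norm(a-b)
def crop(im,x0,y0,w,h,k,name):
    cv2.imwrite(name,cv2.resize(im[y0:y0+h,x0:x0+w,::-1],None,fx=k,fy=k,interpolation=cv2.INTER_CUBIC))
E
python3 - <<'E'
from h import *
s=cv2.imread("pics/side0.png")[:,:,::-1];t=cv2.imread("pics/top0.png")[:,:,::-1]
crop(s,210,180,100,75*0+120,5,"pics/s1.png");crop(t,265,140,150,90,5,"pics/t1.png")
crop(s,245,280,170,100,4,"pics/s2.png");crop(t,190,185,100,130,4,"pics/t2.png")
for n,im in(("side",s),("top",t)):
    h=cv2.cvtColor(np.ascontiguousarray(im),cv2.COLOR_RGB2HSV)
    m=cv2.inRange(h,(5,150,150),(20,255,255))
    k,l,st,ce=cv2.connectedComponentsWithStats(m)
    print(n,"orange",[(np.round(ce[i],1),st[i,4]) for i in range(1,k) if st[i,4]>25])
    m=cv2.inRange(h,(110,130,40),(130,255,255))
    k,l,st,ce=cv2.connectedComponentsWithStats(m)
    print(n,"blue",[(np.round(ce[i],1),st[i]) for i in range(1,k) if st[i,4]>10])
E
```

```text
side orange [(array([347. , 318.5]), np.int32(202)), (array([330.7, 345.8]), np.int32(430))]
side blue [(array([273. , 249.1]), array([265, 245,  17,  10,  74], dtype=int32)), (array([258., 262.]), array([253, 258,  11,   9,  41], dtype=int32)), (array([266.6, 264.4]), array([261, 261,  11,   8,  38], dtype=int32))]
top orange [(array([219.2, 252.1]), np.int32(148)), (array([244.4, 263.9]), np.int32(151))]
top blue [(array([318.8, 191.3]), array([317, 189,   4,   5,  11], dtype=int32)), (array([313.2, 197.3]), array([309, 195,   9,   6,  28], dtype=int32)), (array([332.1, 204.6]), array([328, 202,   9,   6,  27], dtype=int32))]
```

View pics/s1.png

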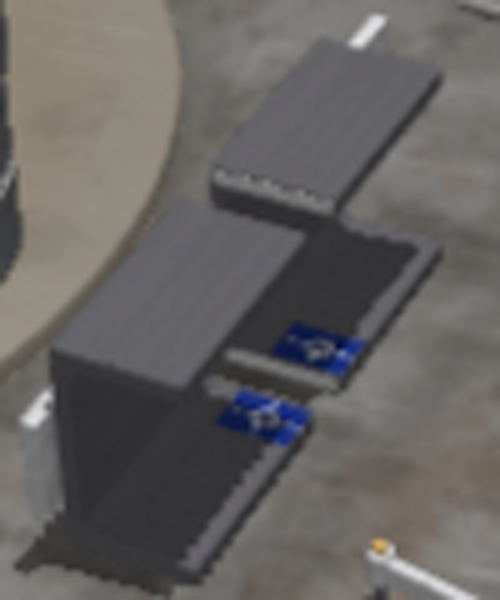

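View pics/t1.png

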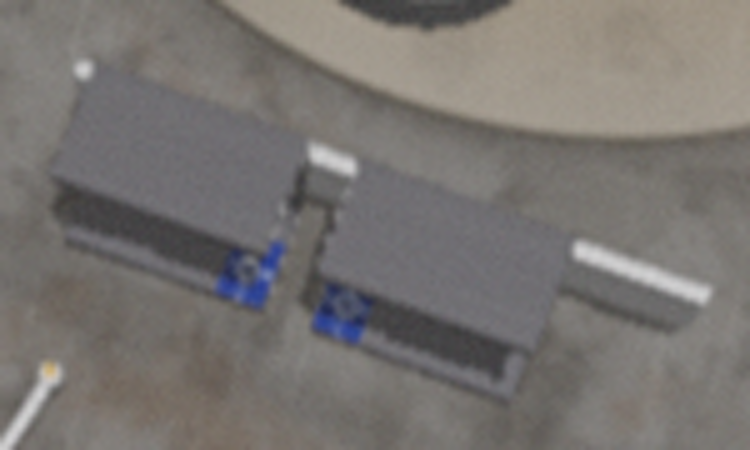

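View pics/s2.png

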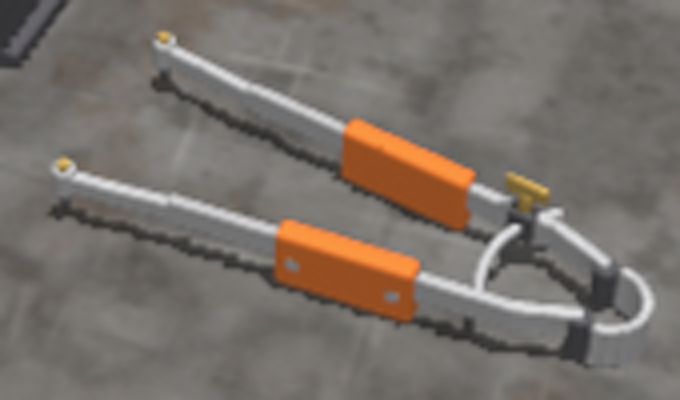

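View pics/t2.png

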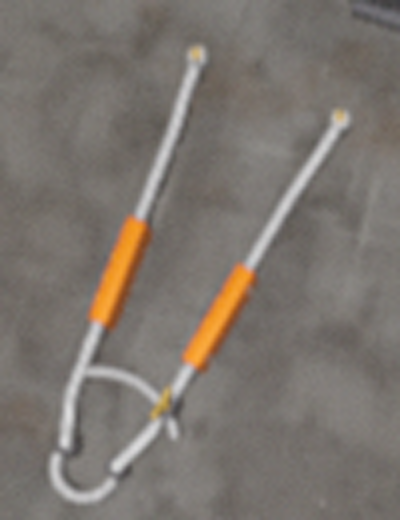

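```bash
python3 - <<'E'
from h import *
P={}
def f(nm,s,t,z):
    p,e=tri(s,t);P[nm]=p;print(nm,np.round(p,4),"err",round(e,4),"side@z",np.round(onz("side",*s,z)[:2],4),"top@z",np.round(onz("top",*t,z)[:2],4))
f("mL",(262.2,262.8),(314.4,193.2),.008)
f("mR",(273.6,249.2),(333.8,200.4),.008)
f("tL",(260.6,320.4),(238.6,198.4),.025)
f("tR",(285.6,289.1),(274.6,213.9),.025)
# grips, top-face centroid in top view
for u in((219.2,252.1),(244.4,263.9)): print(onz("top",*u,.022))
d=P["mL"]-P["mR"];print("mark gap",np.linalg.norm(d),"ang",np.arctan2(-d[0],d[1]))
d=P["tL"]-P["tR"];print("tip gap",np.linalg.norm(d),"ang",np.arctan2(-d[0],d[1]))
# channel top front edge left/right ends in top view, z=.08
for k,(u,v) in dict(L1=(50,178),L2=(270,247),R1=(318,270),R2=(540,350)).items(): print(k,onz("top",(u+.5)/5-.5+265,(v+.5)/5-.5+140,.08))
for k,(u,v) in dict(Lf1=(65,243),Lf2=(265,305),R1=(315,330),R2=(512,402)).items(): print(k,onz("top",(u+.5)/5-.5+265,(v+.5)/5-.5+140,.004))
E
```

```text
mL [ 0.5787 -0.0079  0.0116] err 0.0005 side@z [ 0.5791 -0.0119] top@z [ 0.58   -0.0079]
mR [ 0.5656 -0.0442  0.0109] err 0.0016 side@z [ 0.5653 -0.0474] top@z [ 0.5672 -0.0444]
tL [0.5607 0.1296 0.0258] err 0.0001 side@z [0.5608 0.1288] top@z [0.561  0.1298]
tR [0.5335 0.0631 0.0251] err 0.0008 side@z [0.533  0.0632] top@z [0.5339 0.0631]
[0.46144448 0.15929386 0.022     ]
[0.44140847 0.11322627 0.022     ]
mark gap 0.03861708554979947 ang -0.34673160525648145
tip gap 0.07185769316380643 ang -0.38907053617656795
L1 [0.58898731 0.061538   0.08      ]
L2 [ 0.56661235 -0.01497525  0.08      ]
R1 [ 0.55892177 -0.0316598   0.08      ]
R2 [ 0.53290282 -0.108179    0.08      ]
Lf1 [0.5887775  0.06128718 0.004     ]
Lf2 [ 0.56702284 -0.01431272  0.004     ]
R1 [ 0.55794372 -0.03322026  0.004     ]
R2 [ 0.53253272 -0.10708602  0.004     ]
```

Two checks agree with the given sizes. The tip gap measures 71.9 mm against 72 mm nominal, and the tip heights measure 25 mm. The dividers' heading is about -0.391, the channel yaw about -0.325, and the mark gap about 38 mm. I'll lift over the pipe first.

Request:
drive_tool(increments="0 0 0.04 0; 0 0 0.04 0; 0 0 0.04 0; 0 0 0.04 0; 0 0 0.04 0; 0 0 0.01 0; 0.01 0.02 0 -0.05; 0.02 0.035 0 -0.05; 0.02 0.035 0 -0.05; 0.02 0.035 0 -0.05; 0.02 0.035 0 -0.05; 0.02 0.035 0 -0.05", grip=1, squeeze=40)

```text
t: 1.1
eef_pos: [0.3782, -0.4227, 0.4628]
tool_rot: [-0.0, 0.999, 0.053, -0.0]
contact_force: [0.8, -0.1, 1.0]
gripper_width: 1.0
```

Request:
drive_tool(increments="0.02 0.035 0 -0.05; 0.02 0.035 0 -0.05; 0.01 0.015 0 -0.05; 0.002 0.038 0 -0.05; 0.002 0.038 0 -0.05; 0.002 0.038 0 -0.05; 0.002 0.038 0 -0.05; 0.002 0.038 0 -0.05; 0.002 0.038 0 -0.05; 0 0 0 0; 0 0 0 0")

```text
t: 2.02
eef_pos: [0.4397, -0.1094, 0.4632]
tool_rot: [0.0, 0.986, -0.168, 0.0]
contact_force: [-1.0, -0.8, 0.5]
gripper_width: 0.999
```

Request:
drive_tool(increments="0.002 0.035 -0.02 -0.025; 0.002 0.035 -0.04 -0.028; 0.002 0.035 -0.04 0; 0.002 0.035 -0.04 0; 0.002 0.035 -0.04 0; 0.001 0.035 -0.04 0; 0.0007 0.0357 -0.04 0; 0 0 -0.04 0; 0 0 -0.04 0; 0 0 0 0; 0 0 0 0; 0 0 0 0")

```text
t: 3.02
eef_pos: [0.4506, 0.0876, 0.1771]
tool_rot: [-0.0, 0.98, -0.197, 0.001]
contact_force: [-0.5, -0.1, 0.6]
gripper_width: 1.005
```

```bash
python3 - <<'E'
from h import *
o=bot.get_obs();print(o["t"],o["eef_pos"],2*np.arctan2(o["tool_rot"][2],o["tool_rot"][1]),np.round(o["q"],2))
for n in("side","top"):
    im=bot.read_camera(n); cv2.imwrite(f"pics/{n}3.png",im[:,:,::-1])
E
```

```text
3.0167 [0.45057924 0.08762523 0.17706175] -0.39674544506144954 [ 0.11  0.26 -0.5   2.1   0.17  0.81 -2.46]
```

View pics/side3.png

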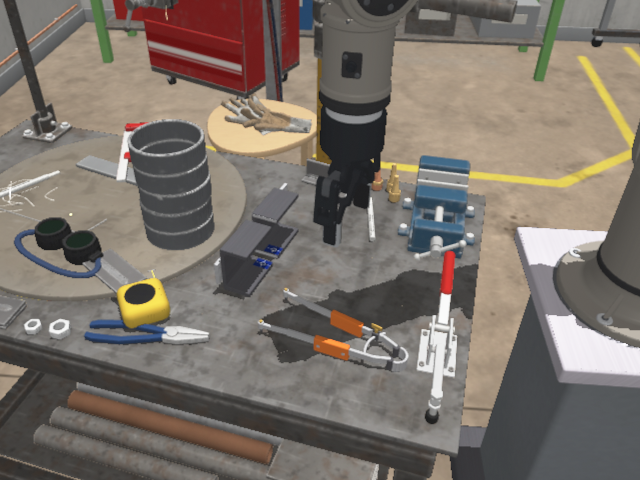

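View pics/top3.png

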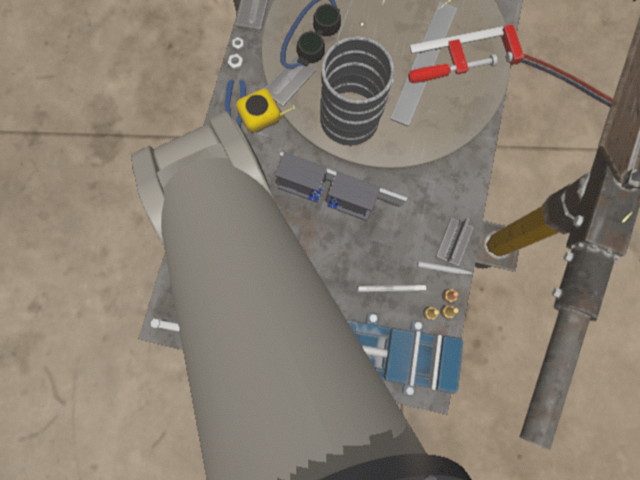

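The arm lagged in y, so the fingers are still beside the dividers. I'll correct y gently and then descend.

Request:
drive_tool(increments="0 0.012 0 0.005; 0 0.012 0 0; 0 0.012 0 0; 0 0.0127 0 0; 0 0 0 0; 0 0 -0.02 0; 0 0 -0.02 0; 0 0 -0.02 0; 0 0 -0.02 0; 0 0 -0.01 0; 0 0 0 0; 0 0 0 0")

```text
t: 4.12
eef_pos: [0.4496, 0.137, 0.086]
tool_rot: [0.0, 0.981, -0.194, 0.0]
contact_force: [-0.4, 0.2, -0.1]
gripper_width: 0.999
```

```bash
python3 - <<'E'
from h import *
o=bot.get_obs();print(o["t"],o["eef_pos"],2*np.arctan2(o["tool_rot"][2],o["tool_rot"][1]),np.round(o["q"],2))
im=bot.read_camera("side"); crop(im,200,100,240,280,2.5*.8,"pics/s4.png")
E
```

```text
4.1167 [0.44957519 0.13697673 0.08603957] -0.39011250275112774 [-0.05  0.43 -0.46  2.15  0.32  0.63 -2.69]
```

View pics/s4.png

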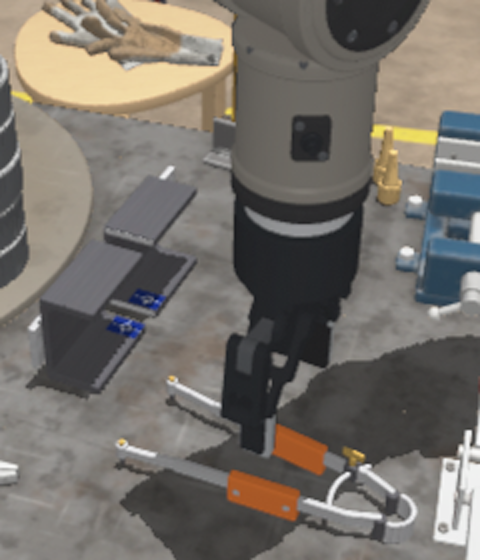

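The jaws are aligned over the grips at yaw -0.390. I'll descend to z of about 0.024.

Request:
drive_tool(increments="0.0015 -0.0005 -0.012 0; 0 0 -0.012 0; 0 0 -0.012 0; 0 0 -0.01 0; 0 0 -0.008 0; 0 0 -0.005 0; 0 0 -0.003 0; 0 0 0 0; 0 0 0 0")

```text
t: 4.92
eef_pos: [0.451, 0.1365, 0.0237]
tool_rot: [-0.0, 0.981, -0.194, 0.0]
contact_force: [-0.0, -0.3, -1.0]
gripper_width: 1.004
```

```bash
python3 - <<'E'
from h import *
o=bot.get_obs();print(o["t"],o["eef_pos"],2*np.arctan2(o["tool_rot"][2],o["tool_rot"][1]),np.round(o["q"],2),o["contact_force"])
im=bot.read_camera("side"); crop(im,230,200,200,190,3,"pics/s5.png")
E
```

```text
4.9167 [0.45095801 0.13651253 0.02367013] -0.39007893532432686 [-0.11  0.55 -0.38  2.17  0.42  0.5  -2.77] [-0.01610875 -0.33878803 -0.98698886]
```

View pics/s5.png

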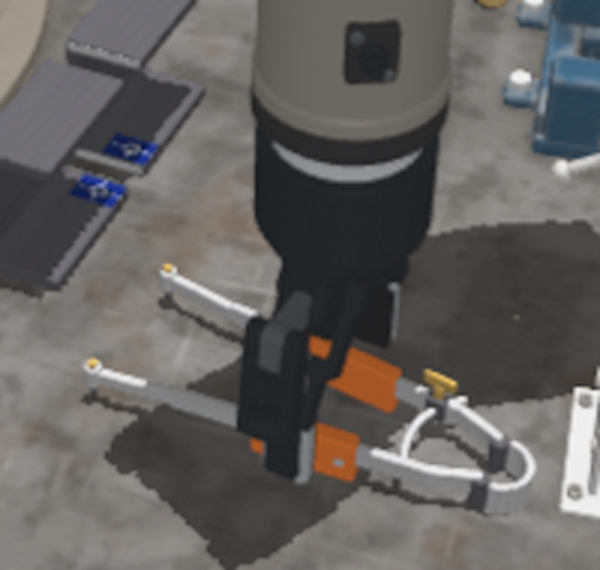

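Request:
drive_tool(increments="0 0 0 0; 0 0 0 0; 0 0 0 0; 0 0 0 0; 0 0 0 0; 0 0 0 0; 0 0 0 0; 0 0 0 0", grip=0.54, squeeze=40)

```text
t: 5.63
eef_pos: [0.4521, 0.1371, 0.0248]
tool_rot: [-0.001, 0.981, -0.194, 0.001]
contact_force: [-1.2, 0.7, 12.1]
gripper_width: 0.548
```

```bash
python3 - <<'E'
from h import *
o=bot.get_obs();print(o["t"],o["eef_pos"],o["gripper_width"],o["contact_force"])
im=bot.read_camera("side"); cv2.imwrite("pics/s6full.png",im[:,:,::-1]);crop(im,230,200,200,190,3,"pics/s6.png")
E
```

```text
5.6333 [0.45205908 0.13707234 0.0248464 ] 0.5482856636868267 [-1.24633829  0.65416715 12.08717393]
```

View pics/s6.png

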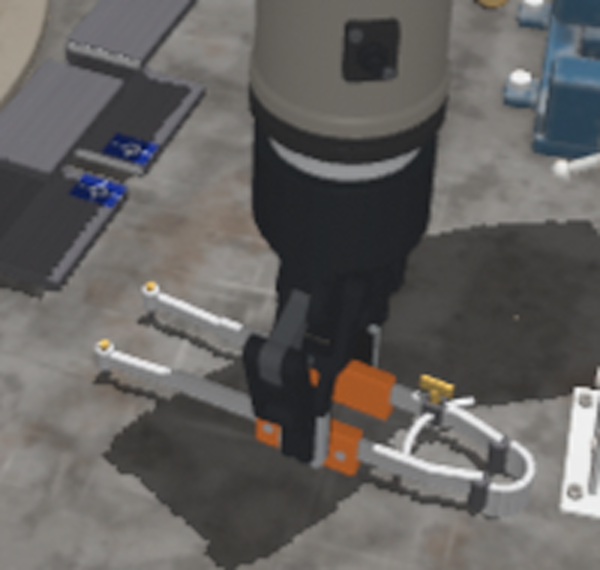

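The jaws closed on the grips. The 12 N upward force comes from the pads swinging forward against the grips. I'll lift now.

Request:
drive_tool(increments="0 0 0.004 0; 0 0 0.008 0; 0 0 0.01 0; 0 0 0.01 0; 0 0 0.01 0; 0 0 0.01 0; 0 0 0.008 0; 0 0 0 0; 0 0 0 0; 0 0 0 0")

```text
t: 6.52
eef_pos: [0.4507, 0.1362, 0.0834]
tool_rot: [0.0, 0.981, -0.194, -0.0]
contact_force: [-0.4, -0.4, -1.8]
gripper_width: 0.54
```

```bash
python3 - <<'E'
from h import *
o=bot.get_obs();print(o["t"],o["eef_pos"],o["gripper_width"],o["contact_force"])
im=bot.read_camera("side"); cv2.imwrite("pics/s7full.png",im[:,:,::-1]);crop(im,230,170,200,190,3,"pics/s7.png")
im=bot.read_camera("top"); cv2.imwrite("pics/t7full.png",im[:,:,::-1]);crop(im,200,130,200,150,4,"pics/t7.png")
E
```

```text
6.5167 [0.45065064 0.13617333 0.08337681] 0.5404864828225023 [-0.37889512 -0.42743536 -1.78130876]
```

View pics/s7.png

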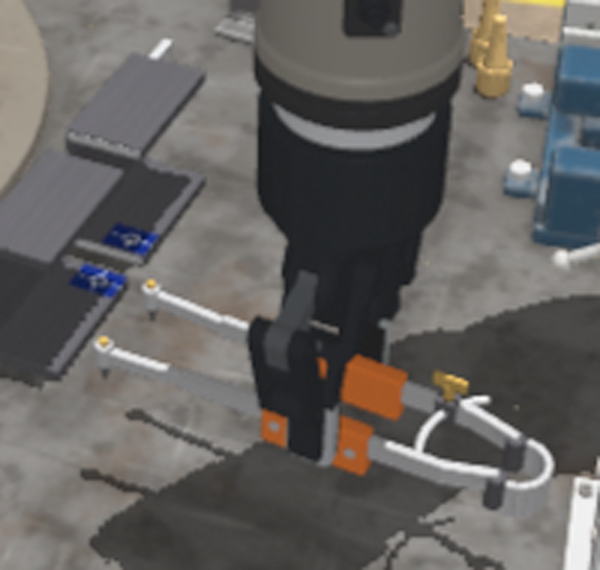

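View pics/t7.png

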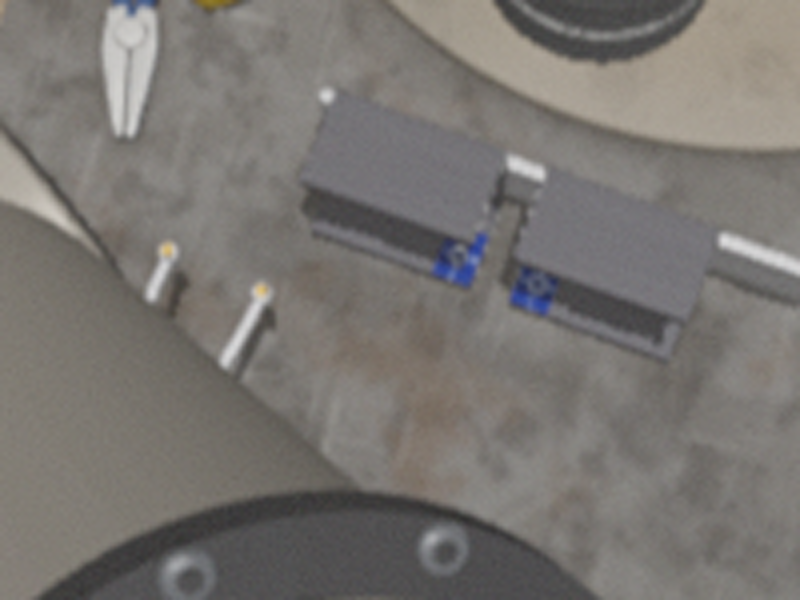

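```bash
cat >> h.py <<'E'
def gold(im,roi):
    x0,y0,x1,y1=roi;h=cv2.cvtColor(np.ascontiguousarray(im[y0:y1,x0:x1]),cv2.COLOR_RGB2HSV)
    m=cv2.inRange(h,(12,90,110),(30,255,255));k,l,st,ce=cv2.connectedComponentsWithStats(m)
    return [(np.round(ce[i]+[x0,y0],2),st[i,4]) for i in range(1,k)]
E
python3 - <<'E'
from h import *
s=cv2.imread("pics/s7full.png")[:,:,::-1];t=cv2.imread("pics/t7full.png")[:,:,::-1]
print(gold(s,(255,255,300,295)));print(gold(t,(225,180,280,215)))
c=lambda u,v,k,x,y:((u+.5)/k-.5+x,(v+.5)/k-.5+y)
L,e=tri(c(104,343,3,230,170),c(168,251,4,200,130));R,e2=tri(c(151,285,3,230,170),c(262,290,4,200,130))
print(L,e,R,e2);d=L-R;print("gap",np.linalg.norm(d),"psi",np.arctan2(-d[0],d[1]),(L+R)/2)
o=bot.get_obs();m=(L+R)/2-o["eef_pos"];print(m,np.hypot(*m[:2]),np.arctan2(m[1],m[0]))
E
```

```text
[(array([279.71, 264.  ]), np.int32(7)), (array([264., 283.]), np.int32(9))]
[(array([241.5, 192. ]), np.int32(2)), (array([265., 202.]), np.int32(1))]
[0.55545279 0.11615797 0.08270178] 0.0005913287242178669 [0.53916759 0.07537071 0.08311562] 0.0010122965570612782
gap 0.04392014725389985 psi -0.3798784471216586 [0.54731019 0.09576434 0.0829087 ]
[ 0.09693113 -0.04045803 -0.00012689] 0.1050356901651895 -0.39540686183158974
```

```bash
python3 - <<'E'
from h import *
for z in(.02,.05): print(onz("top",301,345,z),onz("top",322,325,z),onz("top",240,320,z))
E
```

```text
[0.30231279 0.00788801 0.02      ] [ 0.33751705 -0.02776754  0.02      ] [0.34251361 0.11589744 0.02      ]
[0.30283058 0.00734314 0.05      ] [ 0.3368395  -0.02710175  0.05      ] [0.3416664  0.11168517 0.05      ]
```

Request:
drive_tool(increments="0 -0.01 0 0.01; -0.002 -0.012 0 0.01; -0.002 -0.012 0 0.01; -0.002 -0.012 0 0.01; -0.002 -0.012 0 0.01; -0.002 -0.012 0 0.01; -0.002 -0.012 0 0; -0.002 -0.012 0 0; -0.002 -0.012 0 0; -0.0034 -0.007 0 0; 0 0 0 0; 0 0 0 0", grip=0.513)

```text
t: 7.62
eef_pos: [0.4311, 0.0234, 0.0833]
tool_rot: [-0.0, 0.986, -0.165, -0.0]
contact_force: [-0.5, 0.6, -1.2]
gripper_width: 0.519
```

```bash
python3 - <<'E'
from h import *
o=bot.get_obs();print(o["t"],o["eef_pos"],2*np.arctan2(o["tool_rot"][2],o["tool_rot"][1]),o["gripper_width"],o["contact_force"],np.round(o["q"],2))
im=bot.read_camera("side"); cv2.imwrite("pics/s8full.png",im[:,:,::-1]);crop(im,230,170,200,190,3,"pics/s8.png")
im=bot.read_camera("top"); cv2.imwrite("pics/t8full.png",im[:,:,::-1]);crop(im,250,150,150,110,5,"pics/t8.png")
E
```

```text
7.6167 [0.43114234 0.0234464  0.0833199 ] -0.33080597793954963 0.518868534116275 [-0.49993892  0.55744109 -1.23546591] [ 0.2   0.39 -0.47  2.23  0.32  0.58 -2.4 ]
```

View pics/s8.png

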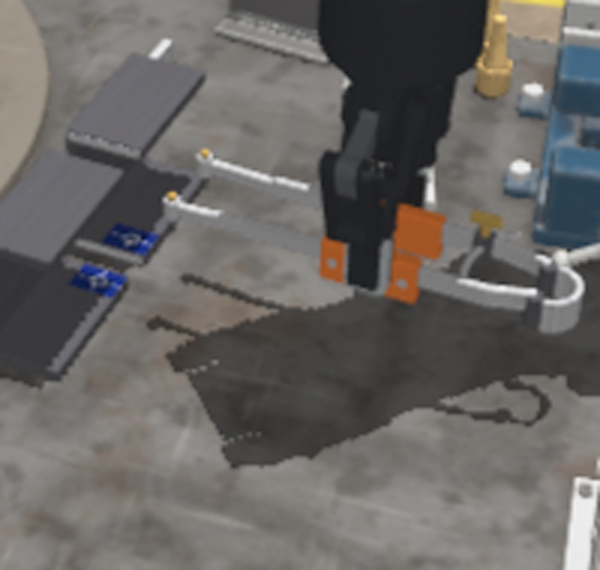

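View pics/t8.png

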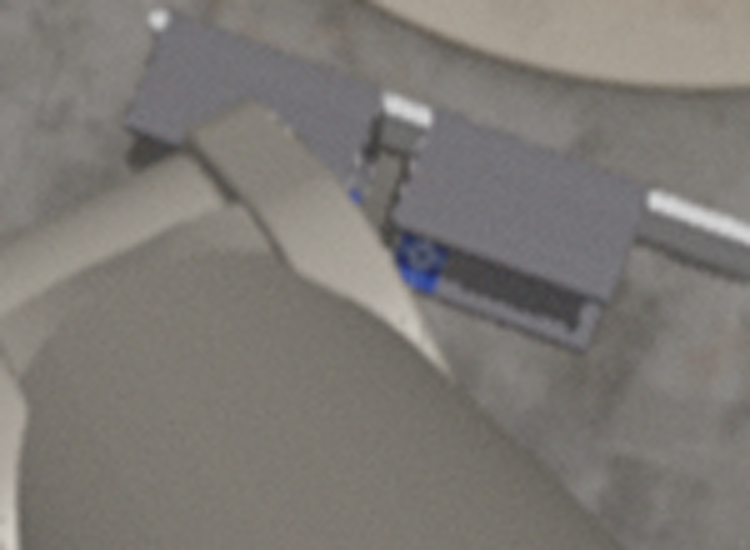

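```bash
python3 - <<'E'
from h import *
def z(f,x,y,w,h,k): return cv2.resize(cv2.imread(f)[y:y+h,x:x+w],None,fx=k,fy=k,interpolation=cv2.INTER_LANCZOS4)
a=z("pics/side0.png",248,238,40,30,10);b=z("pics/top0.png",304,183,40,30,10)
c=z("pics/side3.png",248,238,40,30,10);d=z("pics/top3.png",304,183,40,30,10)
cv2.imwrite("pics/rings.png",np.vstack([np.hstack([a,b]),np.hstack([c,d])]))
s=cv2.imread("pics/s8full.png")
cv2.imwrite("pics/tips8.png",cv2.resize(s[212:248,278:308],None,fx=16,fy=16,interpolation=cv2.INTER_LANCZOS4))
E
```

```text
(no output)
```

View pics/rings.png

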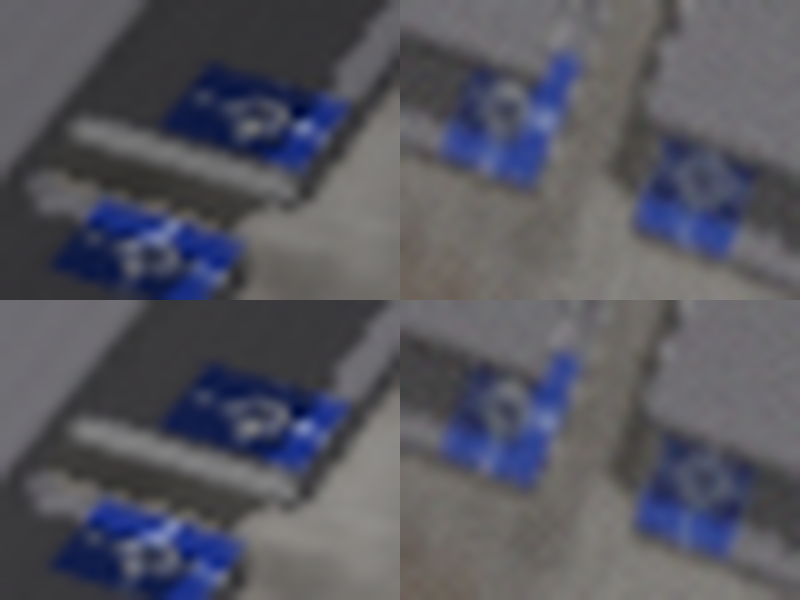

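View pics/tips8.png

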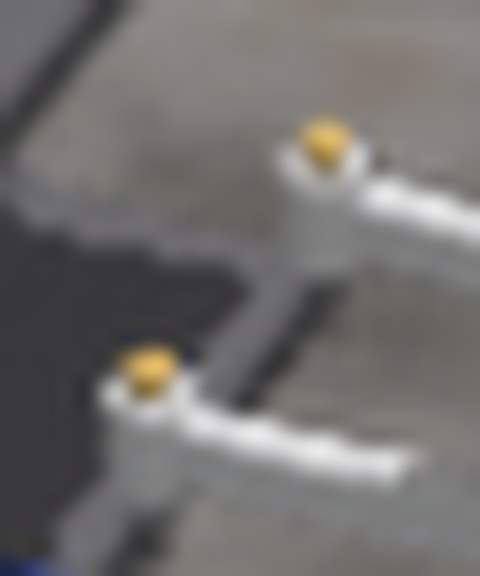

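```bash
python3 - <<'E'
from h import *
o=bot.get_obs();z=o["eef_pos"][2]-.025+.025
L=onz("side",286.9,234.7,z);R=onz("side",297.85,220.4,z);d=L-R
print(L,R,np.hypot(*d[:2]),np.arctan2(-d[0],d[1]));m=(L+R)/2-o["eef_pos"];print((L+R)/2,np.hypot(*m[:2]),np.arctan2(m[1],m[0]))
for s,t in(((262.35,262.85),(314.15,193.35)),((273.55,248.85),(333.95,200.55))): print(onz("side",*s,.008),onz("top",*t,.008),tri(s,t))
E
```

```text
[0.53624522 0.00767983 0.0835208 ] [ 0.52327127 -0.02922257  0.0835208 ] 0.039116635721556256 -0.3380769961656304
[ 0.52975825 -0.01077137  0.0835208 ] 0.10421354011549351 -0.3426581391770174
[ 0.57888634 -0.01181779  0.008     ] [ 0.57970151 -0.00748698  0.008     ] (array([ 0.57833208, -0.00747274,  0.01188719]), np.float64(0.00044585042321559475))
[ 0.56544978 -0.04826016  0.008     ] [ 0.56693555 -0.04471827  0.008     ] (array([ 0.56542959, -0.04453055,  0.01130236]), np.float64(0.0011336188444436718))
```

Measured tip gap is 39.1 mm and mark gap about 39 mm, and the headings agree to about 0.01 rad. I'll lower to 20 mm tip height and enter most of the way.

Request:
drive_tool(increments="0 0 -0.01 0; 0 0 -0.012 0; 0 0 -0.01 0; 0 0 -0.006 0; 0 0 0 0; 0.005 -0.002 0 0; 0.007 -0.0028 0 0; 0.007 -0.0028 0 0; 0.007 -0.0028 0 0; 0.006 -0.0024 0 0; 0 0 0 0; 0 0 0 0")

```text
t: 8.72
eef_pos: [0.4639, 0.0103, 0.0456]
tool_rot: [-0.0, 0.986, -0.165, 0.0]
contact_force: [-0.2, 1.5, -1.6]
gripper_width: 0.516
```

```bash
cat > look.py <<'E'
from h import *
import sys
n=sys.argv[1]
o=bot.get_obs();print(o["t"],o["eef_pos"],2*np.arctan2(o["tool_rot"][2],o["tool_rot"][1]),o["gripper_width"],o["contact_force"])
im=bot.read_camera("side"); cv2.imwrite(f"pics/s{n}full.png",im[:,:,::-1]);crop(im,240,210,80,60,10,f"pics/s{n}.png")
E
python3 look.py 9
```

```text
8.7167 [0.46389255 0.01028818 0.04561665] -0.3311608853323953 0.5164035576023869 [-0.24906354  1.46435052 -1.63880191]
```

View pics/s9.png

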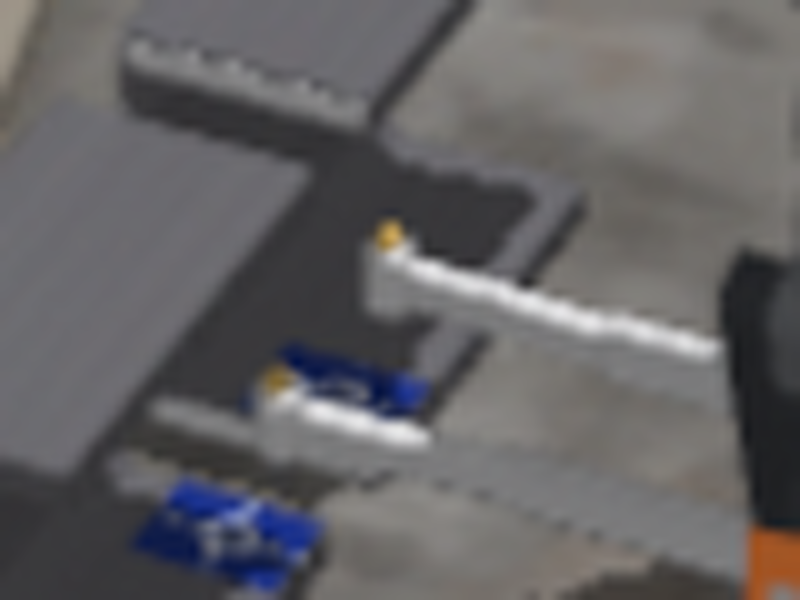

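```bash
python3 - <<'E'
from h import *
o=bot.get_obs()
for z in(.0446,.0456,.0466):
    L=onz("side",267.35,247.35,z);R=onz("side",278.55,233.05,z);d=L-R
    print(z,L[:2],R[:2],np.hypot(*d[:2]),np.arctan2(-d[0],d[1]),((L+R)/2-o["eef_pos"])[:2])
E
```

```text
0.0446 [ 0.56894342 -0.00716177] [ 0.55588232 -0.04453663] 0.039591316533797445 -0.3361955126892185 [ 0.0991159 -0.0363303]
0.0456 [ 0.56874718 -0.00595783] [ 0.55570841 -0.04326878] 0.03952361881301501 -0.33619551268922127 [ 0.09893082 -0.0350944 ]
0.0466 [ 0.56855093 -0.00475388] [ 0.5555345  -0.04200093] 0.03945592109223271 -0.3361955126892169 [ 0.09874574 -0.0338585 ]
```

Request:
drive_tool(increments="0.004 -0.0015 0 0; 0.004 -0.0015 0 0; 0.0018 -0.0006 0 0; 0 0 0 0; 0 0 -0.003 0; 0 0 -0.002 0; 0 0 -0.002 0; 0 0 0 0; 0 0 0 0")

```text
t: 9.52
eef_pos: [0.4729, 0.007, 0.0383]
tool_rot: [0.0, 0.986, -0.164, -0.0]
contact_force: [-0.9, -0.4, -0.2]
gripper_width: 0.52
```

```bash
python3 look.py 10
```

```text
9.5167 [0.47294699 0.00704671 0.03832761] -0.3299780286917607 0.5195127018787724 [-0.88961753 -0.36170617 -0.24563312]
```

View pics/s10.png

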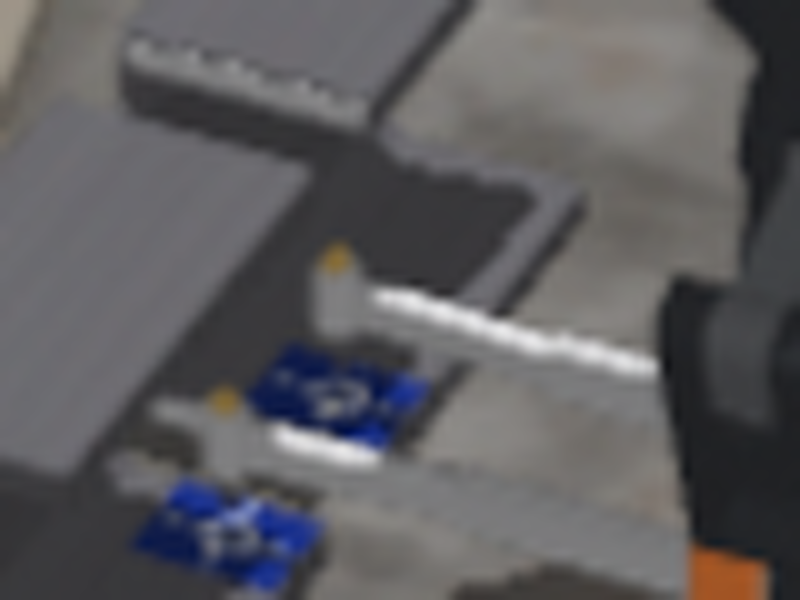

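```bash
python3 - <<'E'
from h import *
c=lambda u,v:((u+.5)/10-.5+240,(v+.5)/10-.5+210)
z=.0383
L=onz("side",*c(226,402),z);R=onz("side",*c(337,258),z)
mL=onz("side",*c(229,530),.008);mR=onz("side",*c(341,394),.008)
print(L,R,mL,mR);print(L-mL,R-mR)
s=cv2.imread("pics/s10full.png")
a=cv2.resize(s[245:272,252:282],None,fx=20,fy=20,interpolation=cv2.INTER_CUBIC)
cv2.imwrite("pics/n10.png",np.clip(a.astype(float)*1.8,0,255).astype(np.uint8))
im=bot.read_camera("top");crop(im,290,170,80,60,8,"pics/t10.png")
E
```

```text
[ 0.57747976 -0.00817863  0.0383    ] [ 0.56477046 -0.0457918   0.0383    ] [ 0.57882944 -0.01255718  0.008     ] [ 0.56525367 -0.04801802  0.008     ]
[-0.00134969  0.00437855  0.0303    ] [-0.00048321  0.00222622  0.0303    ]
```

View pics/n10.png

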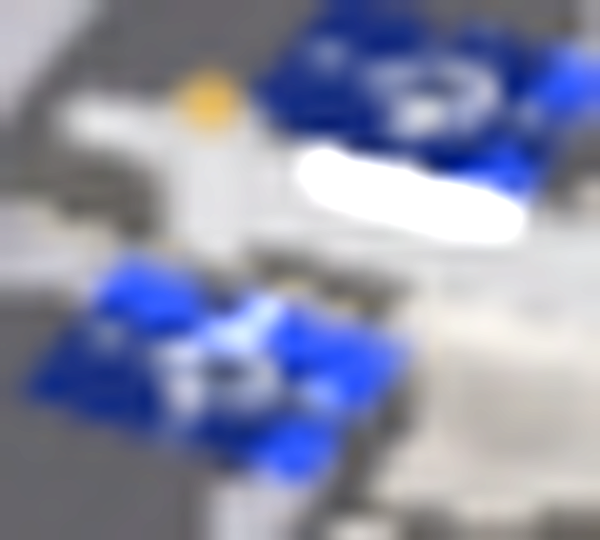

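View pics/t10.png

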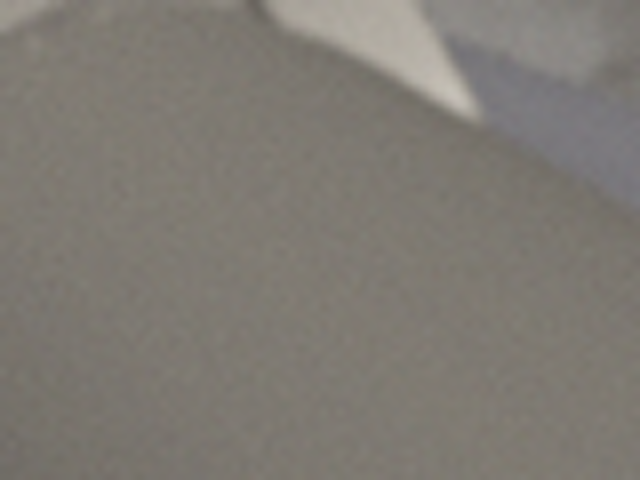

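```bash
python3 - <<'E'
from h import *
s=cv2.imread("pics/s10full.png").astype(int);p=(cv2.imread("pics/side0.png").astype(int)+cv2.imread("pics/side3.png"))//2
def up(a): return cv2.resize(a[238:272,250:284].astype(np.uint8),None,fx=11,fy=11,interpolation=cv2.INTER_NEAREST)
d=np.clip(128+3*(s-p),0,255)
cv2.imwrite("pics/d10.png",np.hstack([up(np.clip(s*1.5,0,255)),up(d)]))
E
```

```text
(no output)
```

View pics/d10.png

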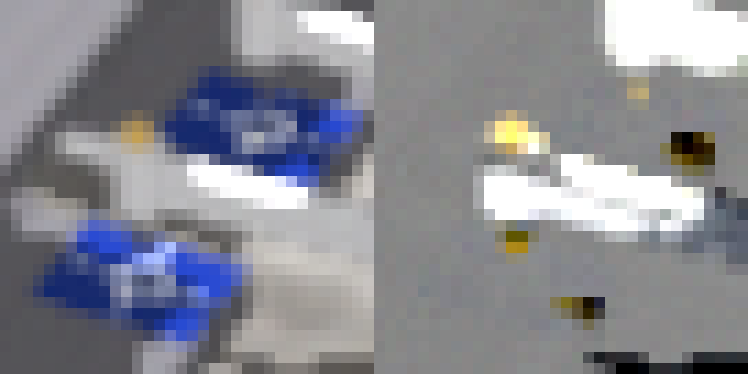

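```bash
python3 - <<'E'
from h import *
for nm,P,r in(("L",(.57748,-.00818),(262.35,262.85)),("R",(.56477,-.04579),(273.55,248.85))):
    for h in(.0133,.0183,.0233): print(nm,h,proj("side",[*P,h]))
    print("ring",r)
    
s=cv2.imread("pics/s10full.png").astype(int);p=(cv2.imread("pics/side0.png").astype(int)+cv2.imread("pics/side3.png"))//2
d=(s-p)[:,:,0]
print("blue diff L cols258-272 rows 256-268");print(d[256:269,258:273]);print("R cols 269-284 rows 243-256");print(d[242:256,269:284])
E
```

```text
L 0.0133 [262.77631558 261.87198885]
L 0.0183 [262.65267552 259.47901519]
L 0.0233 [262.5282287  257.07042718]
ring (262.35, 262.85)
R 0.0133 [273.68315968 247.33487074]
R 0.0183 [273.59764909 244.96827415]
R 0.0233 [273.51159743 242.58670287]
ring (273.55, 248.85)
blue diff L cols258-272 rows 256-268
[[  2  14  48  72  76  74  67  70  71  64  54  44  38  31  33]
 [  2   5  22  53  67  65  39  31  35  42  58  65  62  57  48]
 [  3   3   5   2  -7   2   0   2   5  13  24  31  38  50  58]
 [  4   4   5  -9 -45 -41 -10   3   2   2   2   3   8  17  20]
 [  4   4   4  -4 -34 -35   1   5   3   3   2   2   2   3   3]
 [  3   3   3   1  -4  -1   5   5   4   3   4   5   2   3   3]
 [  3   2   4   4   4   4   4   4   3   4   4   3   4   4   3]
 [  2   3   2   4   3   2   3   3   3   4   3   5   4   3   3]
 [  3   2   3   4   3   2   3   4   3   4   5   4   4   4   2]
 [  2   2   2   3   2   2   3   3 -15 -32 -32 -44 -24   2   3]
 [  2   2   3   3   3   2   2   2  -3 -12 -25 -51 -22   1   3]
 [  2   2   3   2   2   3   2   3   4   5  -2 -16  -2   3   4]
 [  2   2   2   2   2   2   2   4   4   4
[... 233 characters left out ...]
8  11]
 [  3   2   2   0  -2  -1   1   2   2   2   3   3   3   4   3]
 [  2   3   1   2  -2  -3   2   1   3   3   2   1   3   4   1]
 [  2   3   3   2   2   0   3   3   3   2   2   4   3   3   4]
 [  2   3   3   3   2   3   3   3   2   3   4   4   5   3   3]
 [  2   4   3   3   2   3   4   4   3   4   4   3   4   2   2]
 [  2   3   2   4   3   4   3   3 -40 -68 -45 -21   3   2   1]
 [  3   3   3   3   4   3   4 -17 -60 -74 -70 -51   1   2   3]
 [ 24   7   3   2   3   2   2  -6 -28 -63 -58 -38   1   2   3]
 [107  96  89  70  20   3   3   4  -2 -16 -20 -10   2   3   3]
 [ 91 106 109 109 118 115  68  46  13   4   0  -1   3   4   4]
 [ 38  50  53  70  98 113 107 112  90  37  28   0 -21  -4   4]]
```

Step 2 is in and there is no contact. Side-view relative position says move about -3 mm in y, and the top-view measurement says +1.4 mm. I trust the side view more because it compares both in one image, so I'll shift by about -2 mm, lower slightly and re-check the needle ends.

Request:
drive_tool(increments="0.001 -0.001 0 0; 0 -0.001 0 0; 0 0 -0.0015 0; 0 0 -0.001 0; 0 0 0 0; 0 0 0 0; 0 0 0 0", grip=0.508)

```text
t: 10.2
eef_pos: [0.4742, 0.005, 0.036]
tool_rot: [0.0, 0.986, -0.164, -0.0]
contact_force: [-0.1, -0.6, -1.3]
gripper_width: 0.508
```

```bash
python3 look.py 11; python3 - <<'E'
from h import *
s=cv2.imread("pics/s11full.png").astype(int);p=(cv2.imread("pics/side0.png").astype(int)+cv2.imread("pics/side3.png"))//2
def up(a): return cv2.resize(a[238:272,250:284].astype(np.uint8),None,fx=11,fy=11,interpolation=cv2.INTER_NEAREST)
cv2.imwrite("pics/d11.png",np.hstack([up(np.clip(s*1.5,0,255)),up(np.clip(128+3*(s-p),0,255))]))
d=(s-p)[:,:,0]
print(d[256:269,258:273]);print(d[242:256,269:284])
print(gold(s.astype(np.uint8)[:,:,::-1],(255,225,285,260)))
E
```

```text
10.2 [0.47416744 0.00500645 0.03600785] -0.330158261451301 0.508128065119296 [-0.14912459 -0.60034868 -1.29439753]
[[  1  23  58  75  76  72  69  71  67  65  54  44  41  40  46]
 [  2   5  27  67  70  55  38  32  39  51  57  64  61  57  49]
 [  4   3   0  -5  -5  -1   7   3   9  19  24  31  42  57  66]
 [  3   3   1 -21 -59 -25   4   3   2   2   1   5  11  23  21]
 [  4   4   4 -10 -39 -14   4   5   3   3   3   3   3   3   2]
 [  3   3   3 -22 -67 -38   5   5   4   4   4   4   2   3   4]
 [  3   2   4  -4 -32 -24   4   4   3   4   3   4   4   4   3]
 [  3   3   2   4   3   1   3   3   3   4   4   4   4   4   3]
 [  3   1   2   3   2   3   3   4   3 -21 -45 -35 -23   4   2]
 [  2   3   3   3   2   3   3   3   4  -6 -38 -69 -44   1   3]
 [  2   2   3   2   3   3   2   2   3   4  -5 -28 -21   2   3]
 [  1   2   2   3   3   3   2   4   4   5   3   0  -2   3   3]
 [  2   1   2   2   1   2   2   3   4   4   2   1   1   3   3]]
[[  2  29  62  67  70  70  68  66  67  66  66  73  91 110 106]
 [  2  19  50  70  71  59  39  43  59  67  66  65  65  49  29]
 [  3   6  19  32  33  24   9  12  24  33  39  52  43  23  13]
 [  3   2   0  -5  -3  -1   2   1   3   3  10  19  11   2   6]
 [  2   3   1  -4  -7  -1   2   2   2   2   1   2   1   1   2]
 [  2   3   3  -1  -2   1   3   2   3   2   2   4   3   3   4]
 [  3   3   3   2   2   2   3   3   3   2   3   4   5   3   3]
 [  3   3   3   3   2   3   4   3   3 -18 -22   3   4   3   3]
 [  3   3   2   4   3   3   3   3 -40 -77 -60 -31 -15   3   1]
 [  3   3   2   3   3   3   3 -17 -59 -75 -70 -58 -14   2   3]
 [  2   3   3   3   3   2   2  -6 -14 -13 -23 -38   1   1   3]
 [102 100  69  25   6   3   3   4   3   3  -1  -9   2   3   4]
 [107 113 105  96  97  78  50  15   2   4   0 -10  -7   4   4]
 [ 55  60  66  86 106 105 103 101  98  68  21 -17 -42 -33 -33]]
[(array([272.33, 236.33]), np.int32(3)), (array([261.5, 249.5]), np.int32(4))]
```

View pics/d11.png

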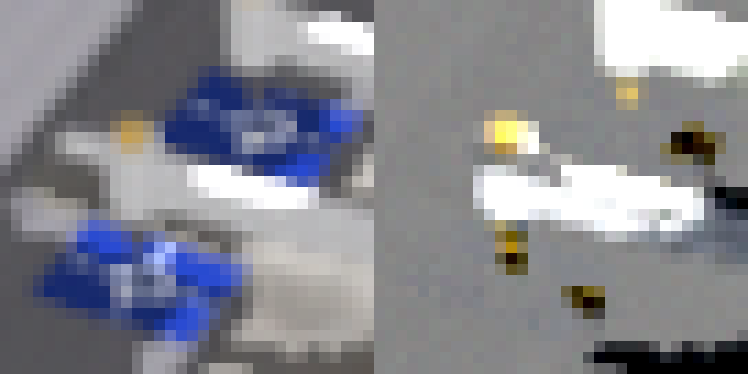

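View pics/s11.png

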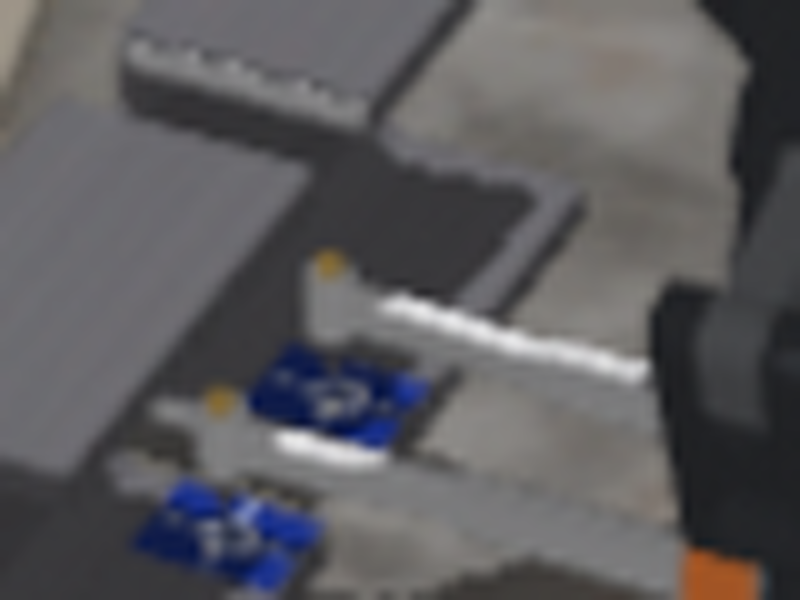

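```bash
python3 - <<'E'
from h import *
for z in(.0350,.0360):
    L=onz("side",261.65,249.75,z);R=onz("side",272.45,236.05,z)
    mL=onz("side",262.35,262.85,.008);mR=onz("side",273.55,248.85,.008)
    d=L-R;dm=mL-mR
    print(z,(L-mL)[:2],(R-mR)[:2],np.hypot(*d[:2]),np.arctan2(-d[0],d[1]),np.hypot(*dm[:2]),np.arctan2(-dm[0],dm[1]))
t=onz("side",262.1,262.3,.011);print("needle end L",t-mL)
E
```

```text
0.035 [ 6.34922609e-05 -2.28666886e-04] [0.00099741 0.00025281] 0.03807232241278301 -0.33460042589697886 0.03884053734567693 -0.3532421334882405
0.036 [-0.00014642  0.00096405] [0.00080854 0.00150603] 0.038008273415394526 -0.33460042589698075 0.03884053734567693 -0.3532421334882405
needle end L [-1.90636431e-05  2.13165090e-03  3.00000000e-03]
```

```bash
python3 - <<'E'
from h import *
cs=lambda u,v:((u+.5)/5-.5+210,(v+.5)/5-.5+180)
ct=lambda u,v:((u+.5)/5-.5+265,(v+.5)/5-.5+140)
for n,s,t in(("Lcut",(302,238),(272,247)),("Lout",(190,385),(52,178)),("Rcut",(335,210),(320,270)),("Rout",(441,72),(541,350))):
    print(n,"side",onz("side",*cs(*s),.08)[:2],"top",onz("top",*ct(*t),.08)[:2],"tri",tri(cs(*s),ct(*t)))
a=cv2.imread("pics/side0.png");b=cv2.imread("pics/top0.png")
A=cv2.resize(a[215:275,240:305],None,fx=10,fy=10,interpolation=cv2.INTER_CUBIC)
B=cv2.resize(b[165:220,290:360],None,fx=10,fy=10,interpolation=cv2.INTER_CUBIC)
cv2.imwrite("pics/A.png",np.clip(A*1.6,0,255).astype(np.uint8)[:600]);cv2.imwrite("pics/B.png",np.clip(B*1.4,0,255).astype(np.uint8))
E
```

```text
Lcut side [ 0.5644161  -0.01289182] top [ 0.5666336  -0.01566264] tri (array([ 0.56593068, -0.01558684,  0.07831856]), np.float64(0.002325837167224598))
Lout side [0.58734894 0.05860546] top [0.58900901 0.06084946] tri (array([0.58757814, 0.06070527, 0.0820674 ]), np.float64(0.0014267090426110809))
Rcut side [ 0.55611687 -0.02790607] top [ 0.55894286 -0.03234653] tri (array([ 0.55817732, -0.03229438,  0.07719763]), np.float64(0.0030554471555865434))
Rout side [ 0.53050996 -0.10616784] top [ 0.53291311 -0.10852151] tri (array([ 0.53193197, -0.10851719,  0.0787981 ]), np.float64(0.00251645333855477))
```

View pics/A.png

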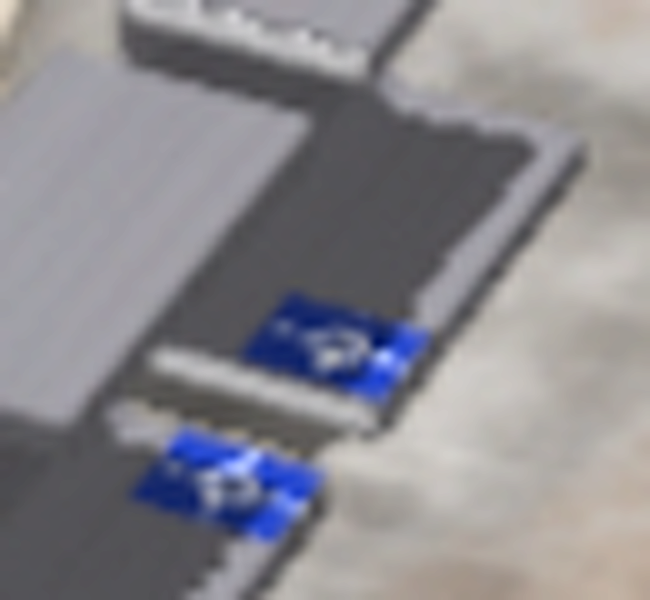

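View pics/B.png

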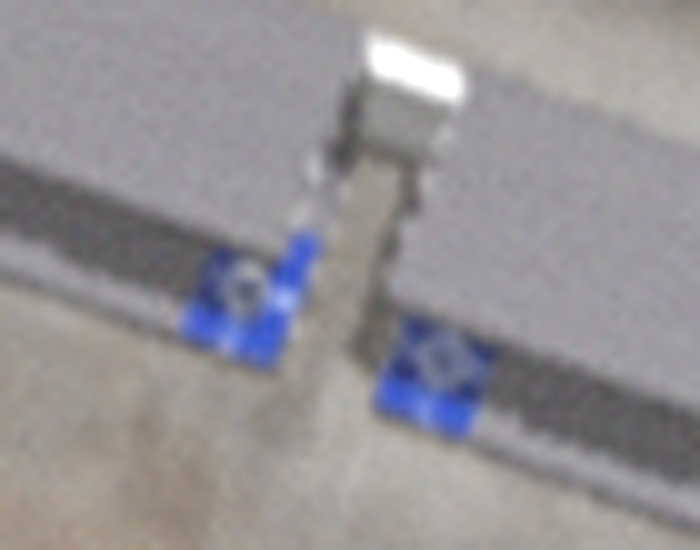

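```bash
python3 - <<'E'
from h import *
x=np.array([np.cos(.335),-np.sin(.335)]);y=np.array([np.sin(.335),np.cos(.335)])
for n,s,t,sg in(("L",(272.05,261.75),(317.25,201.05),1),("R",(277.15,254.65),(327.05,205.05),-1)):
    a=onz("side",*s,.008)[:2];b=onz("top",*t,.008)[:2];off=.013*x+sg*.010*y
    print(n,a,b,tri(s,t),"mark:",a+off,b+off)
# blue-patch colour centroid, both views
for v,f,rois in(("side","pics/side0.png",[(250,256,276,272),(260,242,285,257)]),("top","pics/top0.png",[(306,186,324,204),(325,195,341,211)])):
    im=cv2.imread(f)
    for r in rois:
        c=im[r[1]:r[3],r[0]:r[2]].astype(float);w=np.clip(c[:,:,0]-c[:,:,2]-15,0,None)>0
        q=cv2.minAreaRect(np.argwhere(w)[:,::-1].astype(np.float32));print(v,np.array(q[0])+r[:2],q[1:],onz(v,*(np.array(q[0])+r[:2]),.008)[:2])
E
```

```text
L [ 0.56379029 -0.01582906] [ 0.56502827 -0.01365692] (array([ 0.56392421, -0.0136008 ,  0.01011337]), np.float64(0.0010061322121022046)) mark: [ 0.57935532 -0.01065896] [ 0.5805933  -0.00848681]
R [ 0.55777107 -0.03406832] [ 0.55789862 -0.03206316] (array([ 0.55745793, -0.03201908,  0.00973409]), np.float64(4.786370791695783e-05)) mark: [ 0.56676071 -0.04778642] [ 0.56688826 -0.04578127]
side [262.28102207 263.10219002] ((17.514331817626953, 9.227062225341797), 19.983104705810547) [ 0.57891012 -0.01119903]
side [272.99999905 249.        ] ((17.076295852661133, 8.854376792907715), 18.43494987487793) [ 0.56630244 -0.04779642]
top [314.54999924 193.34999943] ((11.384199142456055, 14.23024845123291), 18.43494987487793) [ 0.57972444 -0.00823294]
top [333.03448296 202.41379309] ((10.770329475402832, 10.027547836303711), 21.801406860351562) [ 0.56329789 -0.04308547]
```

All estimates put both points within about 2.5 mm of the marks. The remaining view-to-view spread is about 3 mm, and the point is roughly centred in it. I'll make a small final trim: gap +1 mm, y +0.6 mm, z +0.8 mm.

Request:
drive_tool(increments="0 0.0006 0.0008 -0.004; 0 0 0 0; 0 0 0 0; 0 0 0 0; 0 0 0 0; 0 0 0 0; 0 0 0 0; 0 0 0 0; 0 0 0 0; 0 0 0 0; 0 0 0 0; 0 0 0 0", grip=0.513)

```text
t: 11.25
eef_pos: [0.4742, 0.0056, 0.0368]
tool_rot: [0.0, 0.986, -0.166, 0.0]
contact_force: [-0.6, 0.8, -0.9]
gripper_width: 0.512
```

```bash
python3 look.py 12; python3 - <<'E'
from h import *
print(bot.get_obs()["joint_vel"])
s=cv2.imread("pics/s12full.png").astype(int);p=(cv2.imread("pics/side0.png").astype(int)+cv2.imread("pics/side3.png"))//2
d=(s-p)[:,:,0]
print(d[256:269,258:273])
E
```

```text
11.25 [0.47420948 0.00559965 0.03682784] -0.3342010803869616 0.5115301835930485 [-0.63362479  0.80380185 -0.9453877 ]
[ 2.31736289e-04 -2.55209031e-04  5.09278107e-04 -3.20142431e-04
 -5.46818560e-05  1.31819735e-03 -7.43893867e-04]
[[  1  22  58  75  76  71  63  64  71  64  53  45  38  30  31]
 [  2   6  20  50  59  42  26  26  35  41  56  64  61  57  49]
 [  4   3  -3 -16 -11  -3   2   1   5  12  23  30  33  43  57]
 [  3   3   2 -20 -57 -23   4   3   3   2   2   3   4  12  19]
 [  4   3   3 -11 -39 -16   4   5   3   3   2   3   3   3   3]
 [  2   4   3 -23 -68 -39   5   6   5   4   4   4   3   3   4]
 [  3   2   3  -4 -32 -23   3   3   4   4   3   3   4   4   4]
 [  2   3   2   4   2   2   3   3   3   4   4   5   4   3   3]
 [  3   2   3   3   3   2   3   3   4 -21 -45 -20   4   3   2]
 [  3   3   2   4   2   2   3   3   4 -17 -64 -60 -24   2   3]
 [  2   2   3   2   3   3   3   2   3  -1 -16 -28 -22   1   3]
 [  1   2   2   2   2   3   2   4   3   5   2   1  -2   3   4]
 [  2   1   2   3   2   2   1   4   4   4   2   1   0   2   3]]
```

View pics/s12.png

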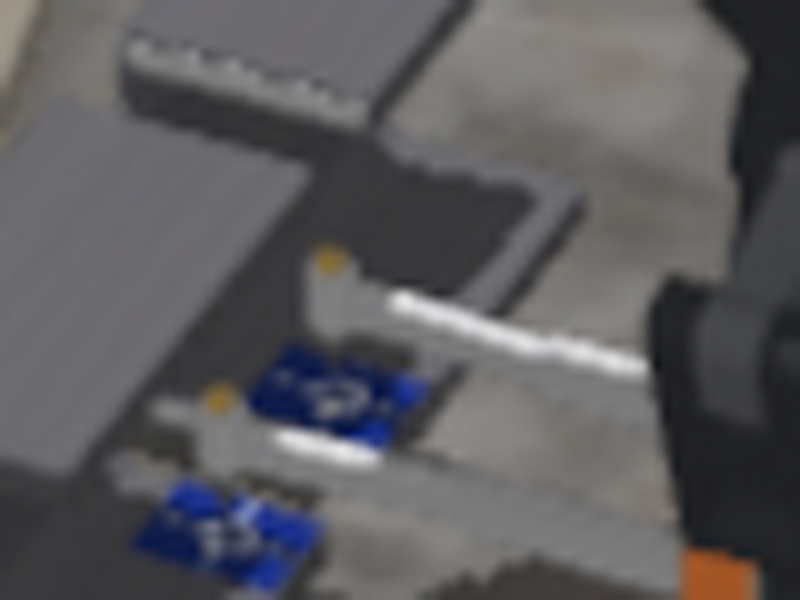

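```bash
python3 - <<'E'
from h import *
mL=onz("side",262.35,262.85,.008);mR=onz("side",273.55,248.85,.008)
for z in(.0358,.0368):
    L=onz("side",261.55,249.55,z);R=onz("side",272.55,235.75,z);d=L-R
    print(z,L[:2],R[:2],(L-mL)[:2],(R-mR)[:2],np.hypot(*d[:2]))
s=cv2.imread("pics/s12full.png").astype(int);p=(cv2.imread("pics/side0.png").astype(int)+cv2.imread("pics/side3.png"))//2
d=np.clip(-(s-p)[:,:,0],0,None);np.set_printoptions(linewidth=150)
print(p[256:269,256:270,0]);print(s[256:269,256:270,1]);print(p[243:254,268:282,1])
E
```

```text
0.0358 [ 0.57900732 -0.01156623] [ 0.56623401 -0.04779585] [0.00012098 0.00025156] [0.00078422 0.00046431] 0.038415396010318736
0.0368 [ 0.57879703 -0.01037272] [ 0.56604524 -0.0465413 ] [-8.93065107e-05  1.44507421e-03] [0.00059545 0.00171886] 0.03835068276727832
[[ 88  76  52  50  49  50  51  52  54  55  56  59  70  80]
 [102  98  93  88  73  52  53  54  56  58  58  59  59  60]
 [107 116 127 123 111  98  92  89  81  57  57  57  58  59]
 [115 131 136 135 131 128 124 119 111  93  90  81  57  58]
 [ 88  97 113 136 136 135 134 133 153 165 124 112  95  81]
 [ 80  91  89  98  98 118 158 177 175 154 134 131 127 120]
 [ 76  82  79  88 113 134 126 136 138 124 136 136 136 135]
 [ 70  70  73  81 102 110  79  73  99 111  98 113 136 135]
 [ 70  71  70  72  97 118  91  88 105 102  88 124 152 136]
 [ 69  71  70  70  87 101  82  81  86  81  98 136 154 153]
 [ 61  63  66  73  83  83  70  70  70  92 125 136 136 123]
 [ 56  57  59  63  69  69  65  68  92 125 136 133 116  73]
 [ 56  56  56  57  58  58  59  61  91 126 129 118  89  52]]
[[ 95  80  54  73 108 125 126 122 117 118 126 122 122 124]
 [106  9
[... 650 characters left out ...]
  55  55  56  55  52  47  59  74  56  58  66  52]]
[[ 54  54  54  56  55  54  54  55  55  54  54  54  55  54]
 [ 46  39  45  52  54  54  55  55  54  54  54  55  54  70]
 [ 35  27  32  37  40  44  47  52  54  55  54  55  54  75]
 [ 28  27  27  27  28  30  33  43  51  45  52  54  54  77]
 [ 63  40  27  27  33  43  41  34  35  32  36  46  68  87]
 [ 48  42  57  73  71  61  75  77  58  26  27  39  58  67]
 [ 26  32  50  69  66  56  60  83  92  27  33  45  48  54]
 [ 26  26  31  62 102 110  84  89  71  86 121  78  53  63]
 [ 30  26  27  58  89  80  62  60  40  72  94  84  89  59]
 [ 59  43  36  41  46  26  27  27  37  48  48  68  80  54]
 [104  92  81  58  48  41  35  40  45  48  48  53  59  54]]
```

The finer reading puts the ring centres at about (262.6, 263.3) and (273.3, 249.5). The points are then within about 1–2 mm of both marks. The arm is at rest and no contact shows, so I'll hand in.

```bash
python3 - <<'E'
from station import bot
print(bot.hand_in())
E
```

```text
the job is handed in; nothing more can be done
None
```

I gripped the dividers by the orange grips, lifted them and passed them in under the top flanges from the open front. They were then squeezed until each point stood over its own mark, and I handed in at about 11.3 s with them still held there. Hand-in reports no verdict.

**Last checks:**
- **Gap:** the points measured about 38.4 mm apart. The marks measured 38.8 mm in the side view and 39.3 mm in the top view.
- **Position:** the side view puts both points about 0.5–2 mm from their marks.
- **Height:** the points are about 3.8 mm above the flange, worked out from the tool height rather than seen directly.
- **Contact and rest:** the force readings were at noise level (about 1 N), so I saw no contact. The arm was at rest.

**Not settled:**
- **Mark position:** the top and side views disagreed by about 3–4 mm on where the marks lie along the channel. The arm hid the points from the top camera at the end, so I could not check them from above. I leaned on the side view and aimed between the two. By the top view the points would be up to about 3 mm off, close to the 4 mm limit.
- **Left needle:** its lower end also looked about 2 mm off in y, so it may sit slightly off-centre or lower than calculated.

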